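# Close up a meter base: spacer sleeve, then knob cap

### The arm

A 6-joint arm with a two-finger parallel gripper is mounted at the origin on the work surface. World frame = base frame: x ahead of the robot, y to its left, z up, the work surface at z = 0. Lengths are in m, angles in rad, forces in N, time in s.
With the tool pointing down it reaches from about 0.35 to 0.725 m from the base axis. Payload 6 kg.
Tool frame: the origin (TCP) lies midway between the tips of the shut fingers; the grasp point (between the pads) lies 19 mm behind it; z points along the fingers, y is the line along which they close (so a half turn about z gives the same grasp; the last joint's range is limited). The gripper opens to 85 mm and grips with 20 to 120 N. Pads are 22 mm wide; open, the fingers measure 114 mm over their backs; the gripper's body (76 mm by 85 mm) begins 54 mm behind the grasp point. The pads swing forward as they close: fully open they stand 13 mm farther back than shut.
Start: joints at [1.648, 0.04, 0.085, 0, -1.615, -0.334], TCP at [0.152, 0.58, 0.231] pointing down, gripper open.
Joint ranges: [-2.56, 2.56], [-1.29, 2.01], [-1.08, 1.49], [-3.29, 1.98], [-2.81, -0.18], [-2.99, 2.99]. Speed limits (rad/s): [2.57, 2.57, 3.01, 3.14, 3.14, 3.14].

### API

Orientations are given as a 3x3 rotation matrix whose columns are the frame's x, y, z axes.
In Python, from cell import * gives the robot as it stands.
- The arm moves only by the tool carry_out, never from a script. Its argument "deltas" is one flat list of numbers, 6 for each row, row after row: the shift along the world's x, y, z in mm, then the turn, a rotation vector about the world's x, y, z in degrees. A call has exactly 10 rows; each row is the pose to reach, as a shift and turn from the pose commanded when the call began; what a row does not reach only later rows make up. A row lasts 1/12 s, in which the tool goes at most 41.7 mm and 7.16 degrees, less where a joint would pass 70% of its speed; a pose out of reach is approached as far as the arm can. A call with a gripper value outside its range is refused whole. "gripper" is the opening in per cent of the stroke, from 0 (shut) to 100 (fully open), set as the call begins (left out, the last holds). The fingers move at their own pace and stop on an object; "newtons" is the grip in N (left out, the last holds). Time passes only in rows, so rows that repeat a pose let the fingers close, or fill a call up. It gives the time, the measured TCP pose, the force, the opening and the grip force at its end, in the units of the state.
- observe(): the state, without advancing time (a new reading comes with each control period).
- read_camera(name): name is "scene" or "top" or "wrist"; returns the picture (384x512x3 uint8, red, green, blue); there is no depth.
- get_calibration(name): a dict with "mtx" (3x3 intrinsics, pixels), "rvec" (rotation vector, rad) and "tvec" (3), from world to camera coordinates, as OpenCV has them. Camera axes: x right, y down, z forward; pixel columns grow to the right and rows downward; lengths in m; the calibration is good to about 2 mm. A picture is of the moment at which its call begins: read the wrist's pose just before it. get_calibration takes no time and is no camera call; for the wrist camera it gives the pose at the moment of the call.
- sign_off(): hands the job in; it is judged then, once.
Trained networks look in the newest picture that a camera, given by its name, has taken for a name from the list of things; names that differ only in an ending like _2 or _b are one class to them, and where a whole thing is asked for, a point or a joint stands for the part that bears it (a point fixed in the world has none). Each returns a list of dicts, best first, with "conf" (0 to 1); they miss things now and then, are a little off and sometimes report something else, mostly with a low value. They report only what shows in the picture. A call takes as long as a camera call. They do not tell look-alikes from the thing itself.
- recognise(label, camera): "point" ([x, y, z] in m, in the coordinates of the camera as it stood for that picture, good to about 4 mm: the middle of the surface that is visible of it).
- masks_of(label, camera): "mask" (384x512 bool, what is visible of it).
The state is a dict: "clock": time; "joint_pos": joint angles; "dq": joint speeds; "effort": joint torques, N m; "tool_pos": TCP position; "tcp_rot": TCP orientation; "ft_force": force on the tool from outside, world axes, zero at the start; "torque": the same for the moment, N m; "width": finger opening in m; "gripper_force": force on a finger pad.
Only numpy, scipy, OpenCV 4.12 (cv2) and the standard library are available. Lean on these libraries where they do the work, as an engineer would, in place of code of your own. Each camera call takes 0.05 s, during which the arm holds its last target. There are 200 camera calls.

### The job

On the meter base with the upright post, first put the tall open spacer sleeve over the post so that it sits flat on the seat, and only then put the knob-topped cap over the same post so that it sits flat on the sleeve. Let go of both, and leave the glass dial cover standing in its clip where it is.

Things in the scene. Friction and masses are not known exactly. Their poses are not given: they have to be found in the camera images.
- base: Black iron meter base, fixed to the bench: a round flange 110 mm in diameter and 12 mm high, on it a round seat 72 mm in diameter whose flat top is 26 mm above the bench, and in its middle an upright steel post 18 mm in diameter that rises 45 mm above the seat (its top is 71 mm above the bench; the last 12 mm taper to 8 mm). Origin: centre of the underside, on the bench, under the post; z up along the post.
- spacer: Spacer sleeve: a plain aluminium tube standing on end, 56 mm outside diameter, 40 mm bore, open right through, 32 mm high, about 0.1 kg. Origin: centre of its lower end; z up along the bore. Not to be confused with the flat steel ring, 66 mm in diameter and only 8 mm high, which is not used; nor with the solid brass spring barrel.
- cap: Cap: an aluminium cup turned upside down with a chrome knob on top. The cup is 56 mm in diameter and 24 mm high, open below with a 40 mm bore 18 mm deep; above it a neck 20 mm in diameter and 10 mm high, then a round knob 32 mm in diameter and 24 mm high (from 34 to 58 mm above the cap's lower rim; grip the knob at about 46 mm). About 0.14 kg. Origin: centre of its lower rim; z up. It stands upright.
- glass: Glass dial cover, a domed disc 90 mm in diameter, gripped upright by a steel spring clip on a 70 x 60 mm foot; 105 mm high in all, loose on the bench. Origin: centre of the foot's underside; z up. It is to be left alone.
There are look-alikes about, which are no part of the job. Leave any purple look-alike of the cap alone. What is shaped like the spacer but purple is not meant.

How it is judged:
By the outcome, as a careful person would: the job done as asked, in the order asked, and still so for the second after the job is handed in, with the robot touching nothing.
It also fails if it takes over 64 s, if anything falls off the work surface, if the arm or the gripper's body presses on something with over 40 N, if the wrist force passes 120 N, or if a joint passes its speed limit or range.

## Working session

There is one attempt and no reset: what is moved stays moved. The work goes in short steps, Python scripts to look and compute and a tool call to move; the robot and the scene stay as the last step left them, time stands still between calls to the robot, and variables do not carry over. Pictures are saved under pics/ and viewed, at most 10 in all, crops included, and the job is handed in when it is done.

Besides the shell and the picture viewer there is one more tool, called as a command line: name --argument value ..., lists and objects as JSON in quotes. carry_out: Moves the arm, as the interface text tells. Its arguments: {"type":"object","properties":{"deltas":{"type":"array"},"gripper":{"type":"number"},"newtons":{"type":"number"}},"required":["deltas"]}

```bash
mkdir -p pics; cat > h.py <<'E'
from cell import *
import numpy as np, cv2
def ray(cam,u,v,z):
    c=get_calibration(cam);K=np.array(c["mtx"]);R=cv2.Rodrigues(np.array(c["rvec"],float))[0];t=np.array(c["tvec"],float).ravel()
    o=-R.T@t;d=R.T@np.linalg.inv(K)@np.array([u,v,1.]);return o+d*(z-o[2])/d[2]
def c2w(cam,p):
    c=get_calibration(cam);R=cv2.Rodrigues(np.array(c["rvec"],float))[0];return R.T@(np.array(p)-np.array(c["tvec"],float).ravel())
def proj(cam,P):
    c=get_calibration(cam);return cv2.projectPoints(np.array(P,float).reshape(-1,3),np.array(c["rvec"],float),np.array(c["tvec"],float),np.array(c["mtx"],float),None)[0].reshape(-1,2)
E
python3 - <<'E'
from h import *
for n in ("top","scene"):
    im=read_camera(n)[:,:,::-1]; cv2.imwrite(f"pics/{n}0.png",cv2.resize(im,(800,600)))
    for l in ("base","spacer","cap","glass"):
        for r in recognise(l,n): print(n,l,round(r["conf"],2),np.round(c2w(n,r["point"]),3),np.round(proj(n,c2w(n,r["point"])))[0])
s=observe();print(s["clock"],s["tool_pos"],np.round(s["tcp_rot"],3))
E
```

```text
top base 0.91 [0.469 0.037 0.011] [231. 216.]
top spacer 0.61 [0.372 0.17  0.034] [183. 251.]
top spacer 0.59 [0.457 0.243 0.031] [157. 220.]
top spacer 0.52 [0.36  0.281 0.035] [143. 255.]
top cap 0.91 [ 0.7   -0.315  0.025] [355. 133.]
top cap 0.81 [ 0.575 -0.373  0.025] [377. 176.]
top cap 0.52 [ 0.602 -0.277  0.026] [342. 167.]
top glass 0.75 [ 0.682 -0.057  0.008] [264. 141.]
scene spacer 0.93 [0.368 0.288 0.026] [396. 174.]
scene spacer 0.76 [0.469 0.243 0.016] [376. 199.]
scene spacer 0.69 [0.393 0.173 0.021] [354. 175.]
scene cap 0.67 [ 0.625 -0.273  0.022] [174. 202.]
scene cap 0.66 [ 0.59  -0.368  0.024] [147. 186.]
scene cap 0.64 [ 0.717 -0.301  0.022] [149. 226.]
scene glass 0.7 [ 0.691 -0.053  0.055] [246. 230.]
scene glass 0.57 [0.474 0.245 0.017] [377. 200.]
0.5 [0.1523225  0.58028681 0.23118407] [[ 0.967 -0.254 -0.   ]
 [-0.254 -0.967 -0.   ]
 [ 0.     0.    -1.   ]]
```

View pics/top0.png

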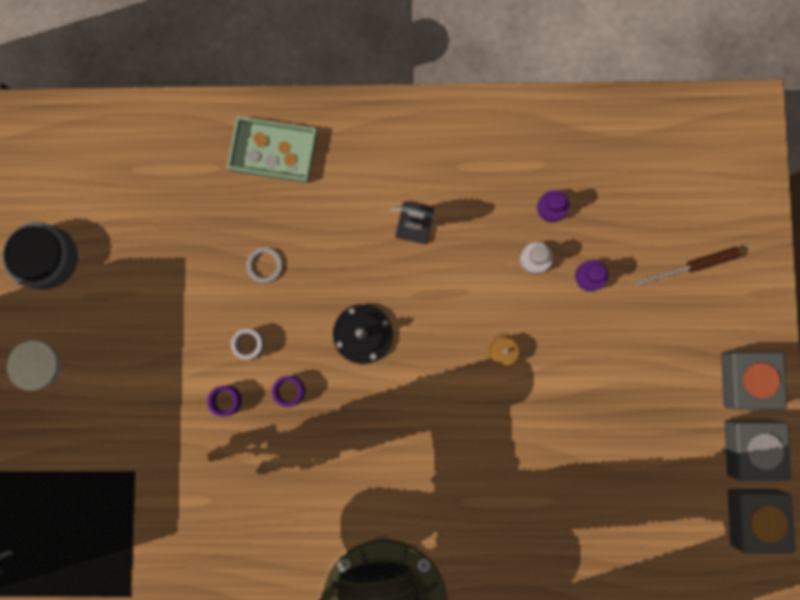

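View pics/scene0.png

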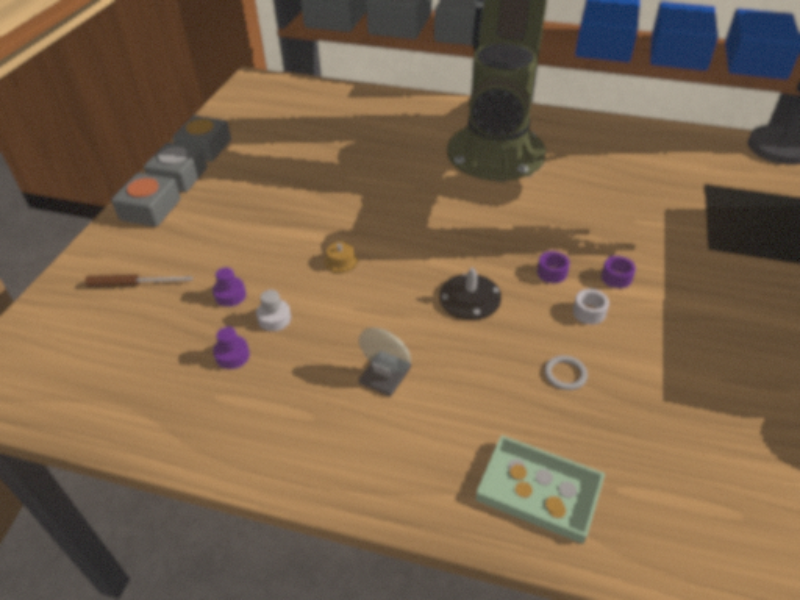

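Candidates (384x512 top px):
- **Spacer:** silver tube (158,220). Look-alikes are the purple tubes (143,256) and (184,251), the flat ring (170,170) and the brass barrel (322,224).
- **Cap:** silver (343,165). The purple ones are at (355,132) and (379,176).
- **Base:** (231,213), with the glass at (265,142).

By the description I choose the silver tube and the silver cap. I'll check with the wrist camera above the tube.

carry_out --deltas '[305,-337,30,0,0,0,305,-337,30,0,0,0,305,-337,30,0,0,0,305,-337,30,0,0,0,305,-337,30,0,0,0,305,-337,30,0,0,0,305,-337,30,0,0,0,305,-337,30,0,0,0,305,-337,30,0,0,0,305,-337,30,0,0,0]' --gripper 100

```text
clock: 1.33
tool_pos: [0.4323, 0.2703, 0.2593]
tcp_rot: [[0.967, -0.254, 0.001], [-0.254, -0.967, 0.001], [0.0, -0.001, -1.0]]
ft_force: [0.6, 0.8, 0.5]
width: 0.0854
gripper_force: 0.0
```

```bash
python3 - <<'E'
from h import *
s=observe();im=read_camera("wrist")[:,:,::-1];cv2.imwrite("pics/w1.png",im)
c=get_calibration("wrist");R=cv2.Rodrigues(np.array(c["rvec"],float))[0]
print(s["tool_pos"],"cam",-R.T@np.array(c["tvec"]).ravel(),R[2],c["mtx"])
for r in recognise("spacer","wrist"): print(r["conf"],c2w("wrist",r["point"]),proj("wrist",c2w("wrist",r["point"])))
for m in masks_of("spacer","wrist"):
    k=m["mask"].astype(np.uint8);x,y,w,h=cv2.boundingRect(k);print(m["conf"],x,y,w,h,k.sum(),im[k>0].mean(0))
E
```

```text
[0.43226026 0.27028074 0.25929099] cam [0.50828329 0.24651362 0.40226159] [-0.28324906  0.07499788 -0.95610945] [[291.56738708   0.         256.68847835]
 [  0.         291.56738708 190.60185052]
 [  0.           0.           1.        ]]
0.9 [0.46079772 0.24295079 0.03188532] [[270.62573395 136.60494027]]
0.81 [0.37511031 0.17168143 0.03029591] [[338.61401066 185.39663714]]
0.66 [0.36011576 0.28487487 0.02800015] [[259.01172446 215.57674623]]
0.97 316 162 46 44 1200 [153.65416667  69.69916667 131.295     ]
0.82 240 192 40 44 1033 [143.77734753  64.85963214 122.22168441]
0.65 249 115 44 45 902 [223.09090909 223.41796009 227.86807095]
```

View pics/w1.png

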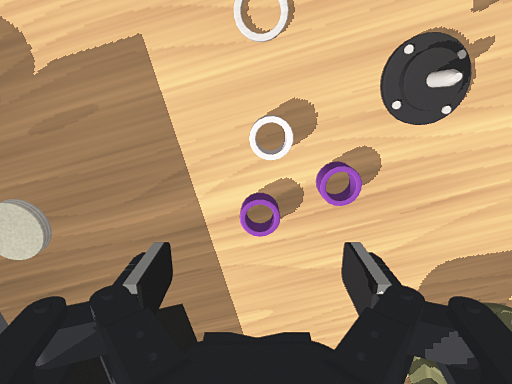

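The silver tube with a long shadow is at (271,137). The flat ring is at (262,10), the purple tubes at (338,184) and (260,215), and the base at (428,78) with its post.

```bash
cat >> h.py <<'E'
from scipy.optimize import least_squares
def fitcircle(cam,cnt,z,r=None):
    P=np.array([ray(cam,u,v,z)[:2] for u,v in cnt.reshape(-1,2)])
    f=lambda q:np.hypot(P[:,0]-q[0],P[:,1]-q[1])-q[2]
    q=least_squares(f,[*P.mean(0),.03],loss="soft_l1",f_scale=.001).x
    return q
def big(m):
    c=cv2.findContours(m.astype(np.uint8),cv2.RETR_EXTERNAL,cv2.CHAIN_APPROX_NONE)[0];return max(c,key=cv2.contourArea)
E
python3 - <<'E'
from h import *
im=read_camera("wrist");hsv=cv2.cvtColor(im,cv2.COLOR_RGB2HSV)
m=(hsv[:,:,1]<40)&(hsv[:,:,2]>150);k=np.zeros(m.shape,bool);k[105:172,240:310]=1
c=big(m&k);print("spacer",fitcircle("wrist",c,.032),cv2.boundingRect(c))
# hole
kk=np.zeros(m.shape,np.uint8);cv2.drawContours(kk,[c],-1,1,-1);h=(kk>0)&~m
print("bore",fitcircle("wrist",big(h),.032))
b=hsv[:,:,2]<95;k[:]=0;k[20:135,370:485]=1
bb=cv2.morphologyEx((b&k).astype(np.uint8),cv2.MORPH_OPEN,np.ones((5,5)));c=big(bb);print("flange",fitcircle("wrist",c,.012),fitcircle("wrist",c,.0),cv2.boundingRect(c))
w=(hsv[:,:,2]>150)&(hsv[:,:,1]<60);k[:]=0;k[65:92,422:466]=1
c=big(w&k).reshape(-1,2);print(cv2.minAreaRect(c),c[c[:,0].argmax()],c[c[:,0].argmin()])
for z in(.026,.071):print(z,ray("wrist",*c[c[:,0].argmin()],z),ray("wrist",*c[c[:,0].argmax()],z))
print(proj("wrist",[[.469,.037,.026],[.469,.037,.071]]))
big4=cv2.resize(im[10:140,370:490,::-1],None,fx=4,fy=4,interpolation=cv2.INTER_NEAREST);cv2.imwrite("pics/b1.png",big4)
for mm in masks_of("base","wrist"):
  c=big(mm["mask"]);print(mm["conf"],cv2.boundingRect(c),fitcircle("wrist",c,.012))
E
```

```text
spacer [0.45610317 0.24735381 0.02698211] (249, 116, 44, 45)
bore [0.4562258  0.24796277 0.0188035 ]
flange [0.47462964 0.04337689 0.05383582] [0.47370457 0.03693311 0.05550418] (380, 32, 90, 92)
((443.03106689453125, 77.87242126464844), (15.031233787536621, 34.62997055053711), 85.2363510131836) [460  78] [426  77]
0.026 [0.47848948 0.04864634 0.026     ] [0.46687336 0.00925066 0.026     ]
0.071 [0.48163518 0.07307133 0.071     ] [0.47141393 0.03840631 0.071     ]
[[436.46323392  82.4853336 ]
 [461.4835687   79.99094827]]
0.81 (379, 32, 92, 93) [0.47468278 0.04470841 0.054365  ]
```

View pics/b1.png

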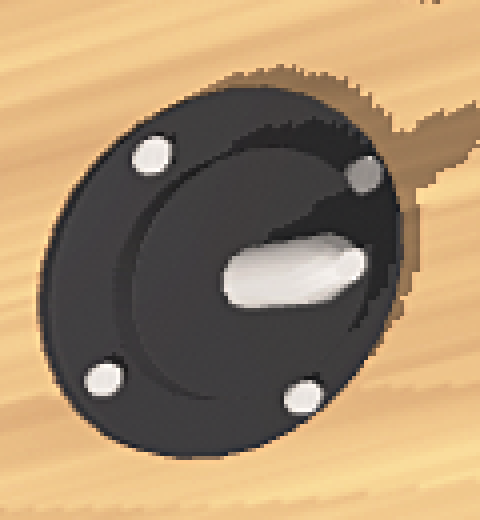

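carry_out --deltas '[24,-23,0,0,0,0,24,-23,-35,0,0,0,24,-23,-70,0,0,0,24,-23,-105,0,0,0,24,-23,-140,0,0,0,24,-23,-170,0,0,0,24,-23,-190,0,0,0,24,-23,-200,0,0,0,24,-23,-200,0,0,0,24,-23,-200,0,0,0]' --gripper 100 --newtons 40

```text
clock: 2.42
tool_pos: [0.4553, 0.2499, 0.0596]
tcp_rot: [[0.968, -0.252, 0.001], [-0.252, -0.968, -0.0], [0.001, -0.0, -1.0]]
ft_force: [-0.7, -0.2, 1.0]
width: 0.0852
gripper_force: 0.0
```

```bash
python3 - <<'E'
from h import *
s=observe();im=read_camera("wrist");cv2.imwrite("pics/w2.png",im[:,:,::-1]);hsv=cv2.cvtColor(im,cv2.COLOR_RGB2HSV)
print(s["tool_pos"],proj("wrist",[[.456,.2475,.032],s["tool_pos"]]))
for mm in masks_of("spacer","wrist"):
  c=big(mm["mask"]);print(mm["conf"],cv2.boundingRect(c),fitcircle("wrist",c,.032),im[mm["mask"]].mean(0))
E
```

```text
[0.45532774 0.24992395 0.05956939] [[261.17504872 223.19714892]
 [257.84745268 245.60277102]]
0.97 (210, 298, 69, 39) [0.38721549 0.2773768  0.01970668] [84.01853659 45.02292683 98.11609756]
0.97 (372, 249, 64, 53) [0.36438378 0.20983175 0.06250034] [102.66746795  52.07451923 124.41266026]
0.66 (218, 168, 88, 92) [0.46043751 0.24558508 0.028845  ] [185.50229108 178.9341043  177.88086406]
```

View pics/w2.png

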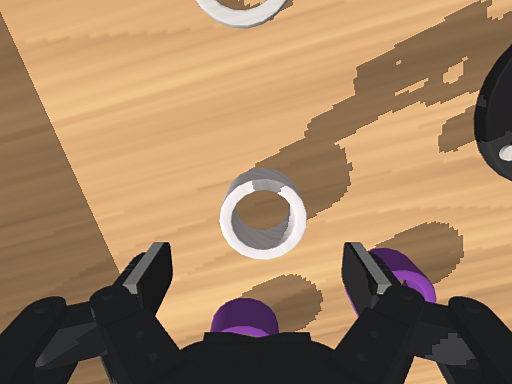

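The silver tube's rim is centred at about (263,219), between the open fingers. A purple tube lies under the right finger at about (400,275), so I'll check the clearances.

```bash
python3 - <<'E'
from h import *
im=cv2.imread("pics/w2.png")
print(ray("wrist",263,219,.032),"purple rim R",ray("wrist",408,284,.032),"far edge",ray("wrist",380,252,0.0),observe()["tool_pos"])
hsv=cv2.cvtColor(im,cv2.COLOR_BGR2HSV);m=(hsv[:,:,1]<40)&(hsv[:,:,2]>225);k=np.zeros(m.shape,bool);k[160:270,210:315]=1
c=big(m&k);print(cv2.boundingRect(c),fitcircle("wrist",c,.032))
h=cv2.convexHull(c);print(cv2.fitEllipse(c))
E
```

```text
[0.45858205 0.24575583 0.032     ] purple rim R [0.38760569 0.16214926 0.032     ] far edge [0.39575405 0.16722597 0.        ] [0.45608638 0.25026101 0.06085627]
(220, 181, 86, 78) [0.45718234 0.24674161 0.02537425]
((262.1881103515625, 219.49403381347656), (72.70054626464844, 79.66934967041016), 92.20421600341797)
```

carry_out --deltas '[2,-3,0,0,0,0,2,-3,-20,0,0,0,2,-3,-40,0,0,0,2,-3,-52,0,0,0,2,-3,-58,0,0,0,2,-3,-58,0,0,0,2,-3,-58,0,0,0,2,-3,-58,0,0,0,2,-3,-58,0,0,0,2,-3,-58,0,0,0]'

```text
clock: 3.35
tool_pos: [0.4578, 0.2465, 0.0016]
tcp_rot: [[0.967, -0.254, 0.001], [-0.254, -0.967, 0.001], [0.001, -0.001, -1.0]]
ft_force: [-0.5, -0.2, -0.6]
width: 0.0853
gripper_force: 0.0
```

carry_out --deltas '[0,0,0,0,0,0,0,0,0,0,0,0,0,0,0,0,0,0,0,0,0,0,0,0,0,0,0,0,0,0,0,0,0,0,0,0,0,0,0,0,0,0,0,0,0,0,0,0,0,0,0,0,0,0,0,0,0,0,0,0]' --gripper 30 --newtons 40

```text
clock: 4.18
tool_pos: [0.4577, 0.2463, 0.0013]
tcp_rot: [[0.967, -0.254, 0.001], [-0.254, -0.967, 0.0], [0.001, -0.0, -1.0]]
ft_force: [-1.0, -0.3, 4.8]
width: 0.0558
gripper_force: 42.9
```

carry_out --deltas '[0,0,20,0,0,0,0,0,60,0,0,0,0,0,100,0,0,0,-10,-35,120,0,0,0,-20,-70,130,0,0,0,-30,-100,130,0,0,0,-40,-120,130,0,0,0,-40,-120,130,0,0,0,-40,-120,130,0,0,0,-40,-120,130,0,0,0]'

```text
clock: 5.02
tool_pos: [0.4172, 0.1262, 0.1302]
tcp_rot: [[0.967, -0.254, -0.001], [-0.254, -0.967, -0.0], [-0.001, 0.0, -1.0]]
ft_force: [0.4, 0.2, -1.8]
width: 0.0554
gripper_force: 43.1
```

```bash
python3 - <<'E'
from h import *
s=observe();im=read_camera("wrist");hsv=cv2.cvtColor(im,cv2.COLOR_RGB2HSV);cv2.imwrite("pics/w3.png",im[:,:,::-1])
print(s["tool_pos"],s["width"],s["gripper_force"])
for x,y in((.474,.042),): print(proj("wrist",[[x,y,.012],[x,y,.026],[x,y,.071]]))
for mm in masks_of("base","wrist"):
  c=big(mm["mask"]);print(mm["conf"],cv2.boundingRect(c),fitcircle("wrist",c,.012))
for n in("top","scene"):
  read_camera(n)
  for r in recognise("base",n): print(n,r["conf"],c2w(n,r["point"]))
  for mm in masks_of("base",n):
    c=big(mm["mask"]);print(mm["conf"],cv2.boundingRect(c),fitcircle(n,c,.012))
E
```

```text
[0.41722009 0.12622408 0.13015899] 0.05542032974571499 43.111930629238486
[[335.9089991   98.94146866]
 [340.43641265  98.87033642]
 [359.26479222  98.57451522]]
0.72 (274, 27, 129, 133) [0.47528009 0.04038557 0.05367072]
scene 0.87 [0.48927146 0.04606411 0.00857649]
0.78 (281, 172, 41, 34) [0.48024553 0.03931018 0.0565391 ]
```

View pics/w3.png

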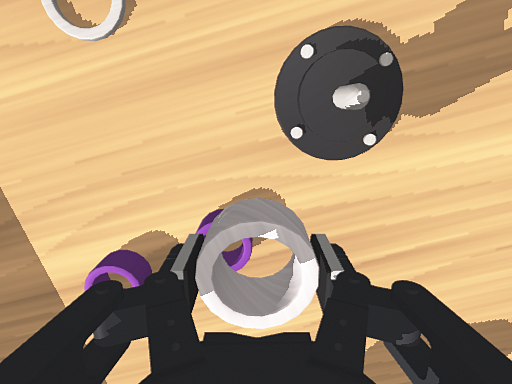

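The post top is at (361,96) and the flange centre at (338,93), which puts the base at about (0.475, 0.041). The tube is held level between the fingers at (258,275).

carry_out --deltas '[20,-28,0,0,0,0,40,-56,0,0,0,0,52,-76,0,0,0,0,57,-84,-10,0,0,0,57,-84,-25,0,0,0,57,-84,-40,0,0,0,57,-84,-40,0,0,0,57,-84,-40,0,0,0,57,-84,-40,0,0,0,57,-84,-40,0,0,0]'

```text
clock: 6.25
tool_pos: [0.4749, 0.0425, 0.0919]
tcp_rot: [[0.967, -0.253, 0.002], [-0.253, -0.967, 0.0], [0.002, -0.001, -1.0]]
ft_force: [0.1, -0.5, -0.2]
width: 0.0554
gripper_force: 43.2
```

```bash
python3 - <<'E'
from h import *
s=observe();im=read_camera("wrist");cv2.imwrite("pics/w4.png",im[:,:,::-1])
print(s["tool_pos"],s["ft_force"])
x,y=.475,.041
print(proj("wrist",[[x,y,.026],[x,y,.071]]))
E
```

```text
[0.47488575 0.04252053 0.091911  ] [ 0.08726179 -0.4793938  -0.24446736]
[[258.93791534 203.7704724 ]
 [259.4329509  228.67182284]]
```

View pics/w4.png

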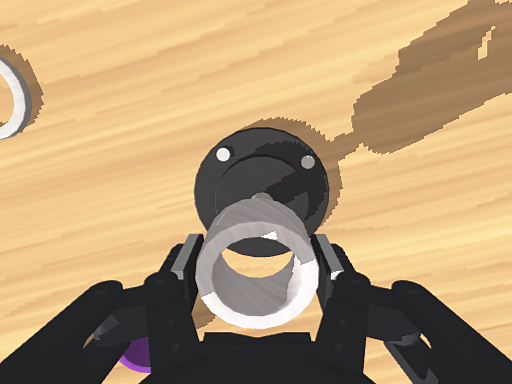

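The post foot shows at (262,197) and the flange spans x 195 to 329, so its centre is about 3 px right of predicted. I'll shift y by -2 mm and descend.

carry_out --deltas '[0,-2,0,0,0,0,0,-2,-10,0,0,0,0,-2,-20,0,0,0,0,-2,-30,0,0,0,0,-2,-40,0,0,0,0,-2,-50,0,0,0,0,-2,-57,0,0,0,0,-2,-61,0,0,0,0,-2,-63,0,0,0,0,-2,-63,0,0,0]'

```text
clock: 7.13
tool_pos: [0.4745, 0.04, 0.0278]
tcp_rot: [[0.967, -0.254, 0.0], [-0.254, -0.967, -0.0], [0.0, 0.0, -1.0]]
ft_force: [0.3, -0.7, -1.7]
width: 0.0554
gripper_force: 43.2
```

carry_out --deltas '[0,0,0,0,0,0,0,0,0,0,0,0,0,0,-1,0,0,0,0,0,-1,0,0,0,0,0,-1,0,0,0,0,0,-1,0,0,0,0,0,-1,0,0,0,0,0,-1,0,0,0,0,0,-1,0,0,0,0,0,-1,0,0,0]'

```text
clock: 7.97
tool_pos: [0.4748, 0.0402, 0.0274]
tcp_rot: [[0.967, -0.254, 0.001], [-0.254, -0.967, 0.0], [0.001, -0.0, -1.0]]
ft_force: [-2.4, 1.7, 5.1]
width: 0.0555
gripper_force: 43.6
```

carry_out --deltas '[0,0,0,0,0,0,0,0,0,0,0,0,0,0,0,0,0,0,0,0,0,0,0,0,0,0,0,0,0,0,0,0,0,0,0,0,0,0,0,0,0,0,0,0,0,0,0,0,0,0,0,0,0,0,0,0,0,0,0,0]' --gripper 100

```text
clock: 8.8
tool_pos: [0.4744, 0.04, 0.0267]
tcp_rot: [[0.967, -0.254, 0.0], [-0.254, -0.967, -0.0], [0.0, 0.0, -1.0]]
ft_force: [0.3, 0.1, 0.5]
width: 0.0854
gripper_force: 0.0
```

carry_out --deltas '[0,0,10,0,0,0,0,0,30,0,0,0,0,0,60,0,0,0,0,0,100,0,0,0,0,0,140,0,0,0,0,0,170,0,0,0,0,0,180,0,0,0,-30,0,180,0,0,0,-40,0,180,0,0,0,-40,0,180,0,0,0]'

```text
clock: 9.63
tool_pos: [0.4334, 0.0401, 0.2079]
tcp_rot: [[0.967, -0.253, 0.002], [-0.253, -0.967, 0.001], [0.002, -0.002, -1.0]]
ft_force: [0.3, 0.3, 0.3]
width: 0.0851
gripper_force: 0.0
```

```bash
python3 - <<'E'
from h import *
s=observe();im=read_camera("wrist");cv2.imwrite("pics/w5.png",im[:,:,::-1])
print(s["tool_pos"],s["ft_force"],s["width"])
x,y=.475,.0402
print(proj("wrist",[[x,y,.026],[x,y,.058],[x,y,.071]]))
for mm in masks_of("spacer","wrist"):
  c=big(mm["mask"]);print(mm["conf"],cv2.boundingRect(c))
hsv=cv2.cvtColor(im,cv2.COLOR_RGB2HSV)
E
```

```text
[0.43343348 0.0401397  0.20792474] [0.30779783 0.30396418 0.27596682] 0.08507726572939193
[[247.6055543  134.64567937]
 [246.61154425 138.21293647]
 [246.14498628 139.88729803]]
0.92 (62, 247, 56, 49)
0.79 (219, 109, 55, 57)
0.77 (144, 214, 49, 49)
```

View pics/w5.png

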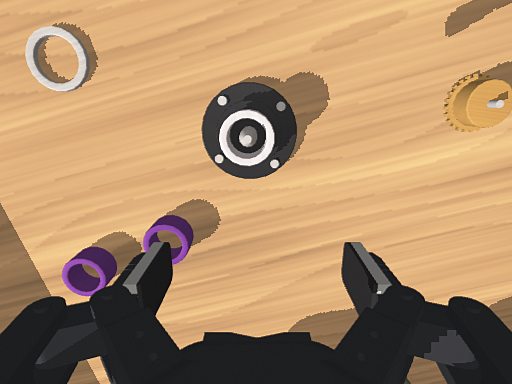

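The sleeve sits on the seat around the post. Its rim is centred at (247,138), as predicted, with the post inside at (248,139). On to the cap.

carry_out --deltas '[110,-300,30,0,0,0,110,-300,30,0,0,0,110,-300,30,0,0,0,110,-300,30,0,0,0,110,-300,30,0,0,0,110,-300,30,0,0,0,110,-300,30,0,0,0,110,-300,30,0,0,0,110,-300,30,0,0,0,110,-300,30,0,0,0]' --gripper 75

```text
clock: 10.57
tool_pos: [0.5446, -0.2619, 0.2348]
tcp_rot: [[0.966, -0.257, -0.003], [-0.257, -0.966, 0.0], [-0.003, 0.0, -1.0]]
ft_force: [0.1, 0.6, -0.5]
width: 0.0642
gripper_force: 0.0
```

```bash
python3 - <<'E'
from h import *
s=observe();im=read_camera("wrist");cv2.imwrite("pics/w6.png",im[:,:,::-1])
print(s["tool_pos"],s["joint_pos"])
for r in recognise("cap","wrist"): print(r["conf"],c2w("wrist",r["point"]),proj("wrist",c2w("wrist",r["point"])))
for mm in masks_of("cap","wrist"):
  c=big(mm["mask"]);print(mm["conf"],cv2.boundingRect(c),im[mm["mask"]].mean(0))
print(proj("wrist",[[.602,-.277,0],[.602,-.277,.058]]))
E
```

```text
[ 0.54457695 -0.26185178  0.23479123] [-1.16965385e-01  5.45934617e-02  1.06083463e-01  3.21351376e-05
 -1.62538936e+00  1.42778697e+00]
0.9 [ 0.69544206 -0.30456498  0.03122463] [[261.34671179  18.34227915]]
0.9 [ 0.58298887 -0.36798101  0.02726506] [[338.4653668  109.60132494]]
0.64 [ 0.60998455 -0.27809174  0.02327462] [[257.54401646 106.58800835]]
0.68 (236, 0, 52, 39) [132.23826291  69.7963615  158.27171362]
0.67 (317, 87, 51, 48) [133.67336425  68.51159196 160.9052035 ]
0.66 (231, 81, 48, 49) [220.5412343  214.55598034 212.48661933]
[[258.68108523 112.87119238]
 [259.05658716 115.11207484]]
```

View pics/w6.png

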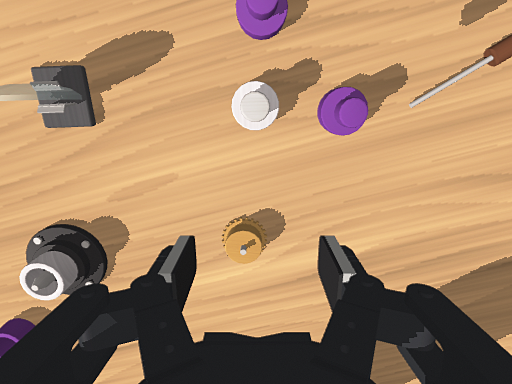

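The silver cap is at (255,106) with its knob at (255,105). The purple ones are at (343,110) and (262,15), the brass barrel at (243,240) and the glass clip at (65,97). The choice is confirmed.

```bash
python3 - <<'E'
from h import *
print(ray("wrist",255,106.5,.058),ray("wrist",255.5,105.5,.024),ray("wrist",343,110,.04),ray("wrist",243,243,.05))
im=cv2.imread("pics/w6.png");hsv=cv2.cvtColor(im,cv2.COLOR_BGR2HSV);m=(hsv[:,:,1]<50)&(hsv[:,:,2]>130);k=np.zeros(m.shape,bool);k[75:135,225:285]=1
c=big(m&k);print(cv2.boundingRect(c),fitcircle("wrist",c,.024))
print(observe()["tool_pos"])
g=cv2.GaussianBlur(cv2.cvtColor(im,cv2.COLOR_BGR2GRAY),(3,3),0);print(cv2.HoughCircles(g[70:140,215:295],cv2.HOUGH_GRADIENT,1,3,param1=60,param2=8,minRadius=11,maxRadius=18))
E
```

```text
[ 0.61161743 -0.27506646  0.058     ] [ 0.61195805 -0.27557805  0.024     ] [ 0.58272293 -0.36922231  0.04      ] [ 0.45688594 -0.21875413  0.05      ]
(231, 81, 48, 49) [ 0.61187731 -0.27473684  0.02711508]
[ 0.54441791 -0.25950413  0.23644402]
[[[39.5 35.5 16.2]
  [35.5 40.5 17.4]
  [44.5 30.5 17.4]
  [38.5 39.5 17.4]
  [45.5 40.5 16.2]
  [42.5 42.5 16.2]
  [40.5 32.5 13. ]
  [35.5 33.5 11.5]
  [72.5 60.5 13.7]]]
```

carry_out --deltas '[35,-8,0,0,0,0,67,-15,-10,0,0,0,67,-15,-40,0,0,0,67,-15,-75,0,0,0,67,-15,-105,0,0,0,67,-15,-120,0,0,0,67,-15,-120,0,0,0,67,-15,-120,0,0,0,67,-15,-120,0,0,0,67,-15,-120,0,0,0]' --newtons 50

```text
clock: 11.55
tool_pos: [0.6125, -0.2749, 0.1197]
tcp_rot: [[0.967, -0.253, 0.004], [-0.253, -0.967, -0.001], [0.004, 0.0, -1.0]]
ft_force: [-1.4, -0.2, -0.4]
width: 0.0639
gripper_force: 0.0
```

```bash
python3 - <<'E'
from h import *
im=read_camera("wrist");cv2.imwrite("pics/w7.png",im[:,:,::-1])
hsv=cv2.cvtColor(im,cv2.COLOR_RGB2HSV);p=proj("wrist",[[.6117,-.275,.024],[.6117,-.275,.058]]);print(p)
for mm in masks_of("cap","wrist"):
  c=big(mm["mask"]);print(mm["conf"],cv2.boundingRect(c),im[mm["mask"]].mean(0),fitcircle("wrist",c,.012))
g=cv2.GaussianBlur(cv2.cvtColor(im,cv2.COLOR_RGB2GRAY),(3,3),0);x0,y0=(p[1]-60).astype(int)
h=cv2.HoughCircles(g[y0:y0+120,x0:x0+120],cv2.HOUGH_GRADIENT,1,4,param1=60,param2=10,minRadius=18,maxRadius=60)
if h is not None:
  for q in h[0][:6]: print(q[:2]+[x0,y0],q[2],ray("wrist",q[0]+x0,q[1]+y0,.055))
print(observe()["tool_pos"])
E
```

```text
[[257.16093388 193.62141983]
 [257.2474945  207.41974157]]
0.89 (342, 164, 77, 69) [127.42038375  65.11637179 153.0024919 ] [ 0.5757287  -0.37859765  0.03232061]
0.67 (228, 157, 64, 68) [205.47478365 199.46672635 197.02029245] [ 0.60980729 -0.27693843  0.02935159]
0.56 (234, 26, 73, 78) [143.3076403   75.00788821 172.36398467] [ 0.70785828 -0.31085675  0.02817586]
[262.5 191.5] 29.4 [ 0.62171114 -0.28170175  0.055     ]
[258.5 191.5] 30.1 [ 0.62246137 -0.2788389   0.055     ]
[260.5 199.5] 20.2 [ 0.61603637 -0.27871006  0.055     ]
[260.5 205.5] 19.3 [ 0.61143129 -0.27752241  0.055     ]
[260.5 186.5] 29.6 [ 0.62581611 -0.28123225  0.055     ]
[248.5 202.5] 45.9 [ 0.61601822 -0.26942936  0.055     ]
[ 0.61212569 -0.2749658   0.11886233]
```

carry_out --deltas '[1,-2,-10,0,0,0,1,-2,-25,0,0,0,1,-2,-45,0,0,0,1,-2,-65,0,0,0,1,-2,-80,0,0,0,1,-2,-89,0,0,0,1,-2,-92,0,0,0,1,-2,-92,0,0,0,1,-2,-92,0,0,0,1,-2,-92,0,0,0]'

```text
clock: 12.48
tool_pos: [0.6132, -0.2772, 0.0263]
tcp_rot: [[0.967, -0.254, 0.002], [-0.254, -0.967, -0.001], [0.002, 0.0, -1.0]]
ft_force: [0.2, 0.6, -0.2]
width: 0.0642
gripper_force: 0.0
```

carry_out --deltas '[0,0,0,0,0,0,0,0,0,0,0,0,0,0,0,0,0,0,0,0,0,0,0,0,0,0,0,0,0,0,0,0,0,0,0,0,0,0,0,0,0,0,0,0,0,0,0,0,0,0,0,0,0,0,0,0,0,0,0,0]' --gripper 5 --newtons 50

```text
clock: 13.32
tool_pos: [0.6128, -0.2771, 0.0256]
tcp_rot: [[0.967, -0.254, 0.001], [-0.254, -0.967, -0.001], [0.001, 0.0, -1.0]]
ft_force: [0.1, 0.6, 6.3]
width: 0.0307
gripper_force: 49.9
```

carry_out --deltas '[0,0,10,0,0,0,0,0,30,0,0,0,0,0,55,0,0,0,0,0,85,0,0,0,0,0,110,0,0,0,-10,23,125,0,0,0,-22,50,130,0,0,0,-34,78,130,0,0,0,-46,106,130,0,0,0,-58,133,130,0,0,0]'

```text
clock: 14.15
tool_pos: [0.5531, -0.1427, 0.1541]
tcp_rot: [[0.967, -0.254, -0.001], [-0.254, -0.967, 0.001], [-0.002, -0.0, -1.0]]
ft_force: [0.6, 0.9, -0.8]
width: 0.0308
gripper_force: 49.7
```

carry_out --deltas '[-12,28,0,0,0,0,-24,55,0,0,0,0,-36,83,0,0,0,0,-48,110,0,0,0,0,-60,138,0,0,0,0,-70,162,0,0,0,0,-77,178,0,0,0,0,-80,184,0,0,0,0,-80,184,0,0,0,0,-80,184,0,0,0,0]'

```text
clock: 14.98
tool_pos: [0.4743, 0.0398, 0.1546]
tcp_rot: [[0.967, -0.253, -0.0], [-0.253, -0.967, -0.0], [-0.0, 0.0, -1.0]]
ft_force: [0.3, -0.1, -1.3]
width: 0.0308
gripper_force: 49.7
```

```bash
python3 - <<'E'
from h import *
s=observe();im=read_camera("wrist");print(s["tool_pos"],s["width"],s["gripper_force"],s["torque"])
for l in ("cap","spacer"):
  for mm in masks_of(l,"wrist"):
    c=big(mm["mask"]);print(l,mm["conf"],cv2.boundingRect(c),im[mm["mask"]].mean(0))
q=[.475,.0402]
print("sleeve rim",proj("wrist",[[*q,.058]]))
t=s["tool_pos"];print("cap cup expected, top/bottom",proj("wrist",[[t[0],t[1],t[2]-.0016],[t[0],t[1],t[2]-.0256]]))
cv2.imwrite("pics/w8.png",im[:,:,::-1])
E
```

```text
[0.47425528 0.03982073 0.15460616] 0.030787122460955794 49.734392166137695 [-0.04188357  0.00471528  0.02544634]
cap 0.7 (207, 185, 100, 125) [171.34333128 165.26441303 162.76951444]
spacer 0.69 (224, 153, 65, 44) [207.80775578 202.77970297 202.35891089]
spacer 0.61 (47, 298, 48, 37) [ 99.43323442  52.87833828 119.47626113]
spacer 0.56 (150, 264, 34, 18) [82.25       44.94951923 95.74038462]
sleeve rim [[255.55243452 191.87552815]]
cap cup expected, top/bottom [[256.08519449 245.11044087]
 [256.12570435 226.89968035]]
```

View pics/w8.png

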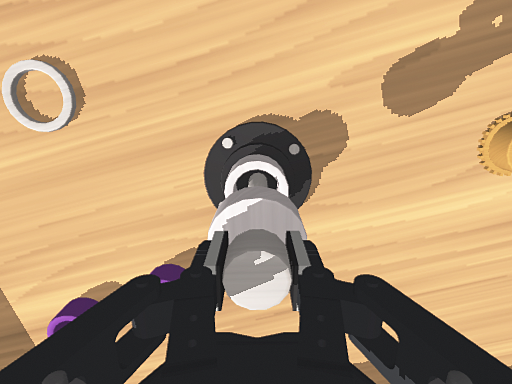

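The cap hangs upright. Its cup is centred at x≈257 and the sleeve rim at x≈256.5, so they are aligned. Descending.

carry_out --deltas '[0,0,-8,0,0,0,0,0,-18,0,0,0,0,0,-30,0,0,0,0,0,-42,0,0,0,0,0,-52,0,0,0,0,0,-60,0,0,0,0,0,-66,0,0,0,0,0,-69,0,0,0,0,0,-70,0,0,0,0,0,-70,0,0,0]'

```text
clock: 15.97
tool_pos: [0.4745, 0.0401, 0.0848]
tcp_rot: [[0.967, -0.254, 0.0], [-0.254, -0.967, -0.0], [0.0, 0.0, -1.0]]
ft_force: [0.3, 0.4, -1.7]
width: 0.0309
gripper_force: 49.7
```

carry_out --deltas '[0,0,-1,0,0,0,0,0,-1,0,0,0,0,0,-1,0,0,0,0,0,-2,0,0,0,0,0,-2,0,0,0,0,0,-2,0,0,0,0,0,-2,0,0,0,0,0,-2,0,0,0,0,0,-2,0,0,0,0,0,-2,0,0,0]'

```text
clock: 16.8
tool_pos: [0.4748, 0.0401, 0.0836]
tcp_rot: [[0.967, -0.254, 0.001], [-0.254, -0.967, 0.0], [0.001, -0.0, -1.0]]
ft_force: [-1.2, 0.3, 5.7]
width: 0.0306
gripper_force: 50.1
```

Contact came at the expected height of 0.0836 m. Releasing.

carry_out --deltas '[0,0,0,0,0,0,0,0,0,0,0,0,0,0,0,0,0,0,0,0,0,0,0,0,0,0,0,0,0,0,0,0,0,0,0,0,0,0,0,0,0,0,0,0,0,0,0,0,0,0,0,0,0,0,0,0,0,0,0,0]' --gripper 90

```text
clock: 17.63
tool_pos: [0.4744, 0.0401, 0.0827]
tcp_rot: [[0.967, -0.254, 0.0], [-0.254, -0.967, -0.0], [0.0, 0.0, -1.0]]
ft_force: [0.6, 0.5, 0.0]
width: 0.077
gripper_force: 0.0
```

carry_out --deltas '[0,0,8,0,0,0,0,0,20,0,0,0,0,0,40,0,0,0,0,0,70,0,0,0,0,0,105,0,0,0,0,0,130,0,0,0,-10,0,140,0,0,0,-40,0,140,0,0,0,-50,0,140,0,0,0,-50,0,140,0,0,0]'

```text
clock: 18.47
tool_pos: [0.4236, 0.0401, 0.2253]
tcp_rot: [[0.967, -0.253, 0.004], [-0.253, -0.967, 0.002], [0.003, -0.003, -1.0]]
ft_force: [0.4, 0.3, 0.5]
width: 0.0768
gripper_force: 0.0
```

```bash
python3 - <<'E'
from h import *
s=observe();print(s["tool_pos"],s["width"],s["clock"])
q=[.475,.0402]
for n in("wrist","scene"):
  im=read_camera(n);cv2.imwrite(f"pics/end_{n}.png",im[:,:,::-1])
  print(n,"pred rim, cup top, knob top",proj(n,[[*q,.026],[*q,.058],[*q,.082],[*q,.116]]).round(1).tolist())
  for l in("cap","spacer","glass"):
    for mm in masks_of(l,n):
      c=big(mm["mask"]);print(l,round(mm["conf"],2),cv2.boundingRect(c),im[mm["mask"]].mean(0).round())
    for r in recognise(l,n): print("  ",round(r["conf"],2),c2w(n,r["point"]).round(3))
# predicted silhouette of stacked cap in each view
a=np.linspace(0,2*np.pi,60)
for n in("wrist","scene"):
  P=[[q[0]+r*np.cos(t),q[1]+r*np.sin(t),z] for r,z in((.028,.058),(.028,.082),(.016,.099),(.014,.116)) for t in a]
  print(n,cv2.boundingRect(proj(n,P).astype(np.float32)))
E
```

```text
[0.42358385 0.04008274 0.22527324] 0.07679153764656196 18.4667
wrist pred rim, cup top, knob top [[246.0, 124.8], [244.9, 127.2], [243.8, 129.3], [242.1, 133.0]]
cap 0.6 (215, 100, 58, 59) [215. 209. 207.]
   0.85 [0.473 0.037 0.082]
spacer 0.82 (145, 204, 49, 43) [100.  53. 119.]
spacer 0.76 (67, 235, 53, 47) [ 94.  50. 112.]
   0.8 [0.379 0.166 0.025]
   0.6 [0.363 0.283 0.021]
scene pred rim, cup top, knob top [[301.6, 184.3], [302.2, 175.8], [302.8, 169.1], [303.5, 159.3]]
cap 0.95 (136, 209, 24, 28) [103.  61. 111.]
cap 0.82 (136, 172, 21, 25) [88. 52. 98.]
cap 0.63 (292, 157, 22, 26) [143. 134. 131.]
   0.92 [ 0.717 -0.302  0.022]
   0.69 [0.488 0.04  0.08 ]
   0.61 [ 0.59  -0.369  0.022]
spacer 0.79 (344, 160, 21, 23) [96. 62. 95.]
spacer 0.6 (385, 163, 22, 23) [95. 61. 93.]
spacer 0.55 (293, 182, 18, 9) [124. 117. 116.]
   0.83 [0.365 0.287 0.026]
   0.69 [0.389 0.17  0.019]
   0.63 [0.5   0.043 0.041]
   0.48 [0.502 0.045 0.013]
glass 0.59 (229, 210, 35, 44) [112. 102.  89.]
   0.86 [ 0.695 -0.055  0.059]
wrist (213, 98, 60, 61)
scene (291, 155, 23, 29)
```

The cap outline matches the predicted seated silhouette in both views: wrist (215,100,58,59) against (213,98,60,61), and scene (292,157,22,26) against (291,155,23,29). The sleeve is visible below it, and the glass has not moved. Handing in.

```bash
python3 -c "
from cell import *
print(sign_off())"
```

```text
the job is handed in; nothing more can be done
None
```

The silver sleeve sits on the seat over the post with the silver knob-topped cap on top of it; both are released, the glass is untouched, and I handed the job in at about 19 s (no verdict was shown).

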